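Find the empty cell of a covered tin rack and load the last tin

TASK

One cell of the covered four-cell rack is still empty, but its spring flaps hide which one. Feel for it by pressing the flaps, then slide the loose tin on the bench in under the yielding flap, as far home as the other tins, keeping it upright all the while.

Things in the scene. Friction and masses are not known exactly. Their poses are not given: they have to be found in the camera images.
- crate: Plywood rack fixed to the bench, no floor (tins stand on the bench). 4 cells side by side along its y, 360 mm wide, 118 mm deep, top at 76 mm. Origin on the bench, middle of its front foot line; x points into the cells (away from the robot), y left, z up. Cell centres at y = +132, +44, -44, -132 mm; each is 80 mm wide between 8 mm dividers, holds one tin and has a sheet flap over its sloping mouth.
- roof_edge (a point): Middle of the roof's front edge, at x = 46 mm in the rack's frame, 70 mm above the bench (roof 70 to 76 mm). The dividers' front edges slope from x = 0 at the bench up to x = 40 mm just under it, so a vertical finger can push a tin home without meeting the roof. Axes as the rack's.
- back_wall (a point): Foot of the inner face of the back stop (a strip 30 mm high), at x = 95.5 mm in the rack's frame, on the bench. A tin fully home against it has its centre at x = 63.5 mm. Three cells hold a tin like the loose one, hidden, centre at about x = 62 mm. Axes as the rack's.
- tin: The loose round tin with lid, plain aluminium, 64 mm in diameter, 44 mm high, about 0.25 kg, standing on the bench in front of the rack. Origin at the centre of its underside, z up through the lid.
- flap_0 (a joint): Flap of the cell at y = +132 mm (leftmost). Aluminium sheet 76 mm wide, hinged on its top edge at x = 40 mm, 65 mm above the bench. At 0 rad it is shut and slopes out to x = 5 mm, 8 mm above the bench; grows as the lower edge swings into the cell, up to 2.15 (under the roof). A weak spring (under 1 N at the lower edge) holds it shut.
- flap_1 (a joint): Flap of the cell at y = +44 mm, as flap_0. Any flap pressed inward 20 mm above the bench (met at x = 12 mm) stops dead by x = 24 mm (under 0.25 rad) if a tin stands behind it, and swings freely on past x = 30 mm if the cell is empty.
- flap_2 (a joint): Flap of the cell at y = -44 mm, as flap_0. Any flap stays up, resting on the lid of a tin that has been pushed in under it; that is in order.
- flap_3 (a joint): Flap of the cell at y = -132 mm (rightmost), as flap_0.
Things that resemble listed ones, but are neither listed nor needed, are in the scene too. Leave any purple look-alike of the tin alone.

How it is judged:
By the outcome, as a careful person would: the job done as asked, in the order asked, and still so for the second after the job is handed in, with the robot touching nothing.
It also fails if it takes over 58 s, if anything falls off the work surface, if the arm or the gripper's body presses on something with over 40 N, if the wrist force passes 120 N, or if a joint passes its speed limit or range.

ROBOT

A 7-joint arm with a two-finger parallel gripper is mounted at the origin on a cart in front of the work surface, level with it; the furniture and walls round the work are solid. World frame = base frame: x ahead of the robot, y to its left, z up, the work surface at z = 0. Lengths are in mm, angles in rad, forces in N, time in s.
With the tool pointing down it reaches from about 425 to 925 mm from the base axis. Payload 6.8 kg.
Tool frame: the origin (TCP) lies at the centre of the arm's flange, where the gripper is bolted on; the fingertips stand 182 mm ahead of it and the grasp point (between the pads) lies 163 mm ahead of it (tcp_to_tips is the distance from the TCP to the fingertips, in mm); z points along the fingers, y is the direction in which the jaws open and shut (so a half turn about z gives the same grasp; the last joint's range is limited). The gripper opens to 88 mm and grips with 3 to 60 N. Pads are 20 mm wide; open, the fingers measure 115 mm over their backs; the gripper's body (75 mm by 178 mm) begins 61 mm behind the grasp point.
Start: joints at [0.993, 0.477, 0.022, 1.555, -0.011, 1.109, -0.083], TCP at [305.585, -601.881, 404.664] pointing down, gripper open.
Joint ranges: [-2.96, 2.96], [-0.34, 2.1], [-1.41, 1.46], [0.24, 2.44], [-1.37, 4.51], [0.17, 1.92], [-2.96, 2.96]. Speed limits (rad/s): [2.39, 2.39, 3.14, 3.14, 3.14, 3.14, 3.14].

INTERFACE

Orientations are given as a unit quaternion [x, y, z, w].
In Python, from rig import * gives the robot as it stands.
- The arm moves only by the tool carry_out, never from a script. Its argument "commands" is a list of rows, each a list of 7 numbers: the turn, a rotation vector about the tool's x, y, z in degrees, then the shift along the tool's x, y, z in mm, then the finger opening in mm, from 0 to 87.8. A call has 1 to 20 rows; each row is the pose to reach, as a shift and turn from the pose measured when the call began, along the tool's axes at that moment; what a row does not reach only later rows make up. A row lasts 1/12 s, in which the tool goes at most 41.7 mm and 7.16 degrees, less where a joint would pass 70% of its speed; a pose out of reach is approached as far as the arm can. A call with a gripper value outside its range is refused whole. The fingers move at their own pace and stop on an object; "force" is the grip in N (left out, the last holds). Time passes only in rows, so rows that repeat a pose let the fingers close. It gives the time, the measured TCP pose, the force and the opening at its end, in the units of the state.
- state(): the state, without advancing time (a new reading comes with each control period).
- get_image(name): name is "side" or "top" or "wrist"; returns a dict with "img" (384x512x3 uint8, blue, green, red), "mtx" (3x3 intrinsics, pixels), "k1" (the pictures are not rectified: a ray, as slopes to the right and down, at radius r is drawn at 1 + k1 r^2 times it, then the intrinsics apply), "position" and "orientation" of the camera in the world; the wrist camera has in their place "hand_eye" (4x4, takes a point from camera to tool coordinates, whose origin is the TCP and whose axes are the flange's). Camera axes: x right, y down, z forward; pixel columns grow to the right and rows downward; lengths in mm; the calibration is good to about 2 mm. A picture is of the moment at which its call begins: read the wrist's pose just before it. There is no depth.
- finish_job(): hands the job in, once; it reports no verdict.
The state is a dict: "t": time; "qpos": joint angles; "qd": joint speeds; "tau": joint torques, N m; "tcp_pos": TCP position; "tool_rot": TCP orientation; "wrist_force": force on the tool from outside, world axes, zero at the start; "torque": the same for the moment, N m; "gripper_width": finger opening in mm.
Only numpy, scipy, OpenCV 4.12 (cv2) and the standard library are available. Lean on these libraries where they do the work, as an engineer would, in place of code of your own. Each camera call takes 0.05 s, during which the arm holds its last target.

## Working session

There is one attempt and no reset: what is moved stays moved. The work goes in short steps, Python scripts to look and compute and a tool call to move; the robot and the scene stay as the last step left them, time stands still between calls to the robot, and variables do not carry over. Pictures are saved under pics/ and viewed, and the job is handed in when it is done.

Besides the shell and the picture viewer there is one more tool, called as name([rows], argument=value, ...), one row to a line, values as JSON. carry_out: Moves the arm, as the interface text tells. Its arguments: {"type":"object","properties":{"commands":{"type":"array"},"force":{"type":"number"}},"required":["commands"]}

```bash
mkdir -p pics; ls; python3 - <<'E'
from rig import *
import cv2
s=state();print({k:s[k] for k in('t','qpos','tcp_pos','tool_rot','wrist_force','gripper_width')})
for n in('side','top'):
    d=get_image(n);cv2.imwrite(f'pics/{n}0.png',d['img']);print(n,d['mtx'],d['k1'],d['position'],d['orientation'])
E
```

```text
pics
{'t': 0.0, 'qpos': array([ 0.99292234,  0.47781842,  0.02233076,  1.556412  , -0.01147491,
        1.10930911, -0.08314212]), 'tcp_pos': array([ 305.45426453, -601.63942199,  403.68564224]), 'tool_rot': array([ 9.72540356e-01,  2.32732527e-01, -2.85679217e-04, -8.63323049e-04]), 'wrist_force': array([0.44017613, 0.46838671, 0.43808281]), 'gripper_width': 87.60458270234207}
side [[382.67024017   0.         251.71936988]
 [  0.         382.67024017 188.70628171]
 [  0.           0.           1.        ]] 0.008214211588811018 [423.98171168 688.29436545 568.12916257] [-0.05842567  0.85905745 -0.50654439  0.04493906]
top [[443.50844352   0.         254.65203507]
 [  0.         443.50844352 195.37909027]
 [  0.           0.           1.        ]] -0.0658545359048594 [ 370.25534115 -196.65607802 1497.46659762] [ 0.70965886 -0.70109951  0.03978366 -0.05710552]
```

View pics/side0.png

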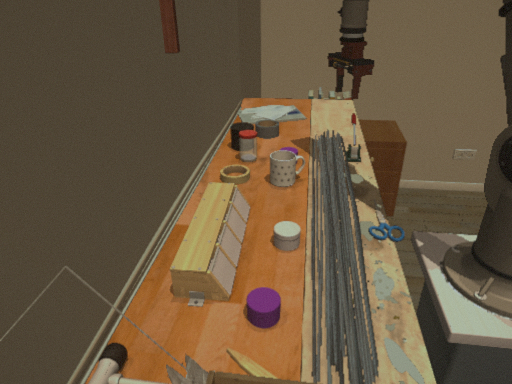

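View pics/top0.png

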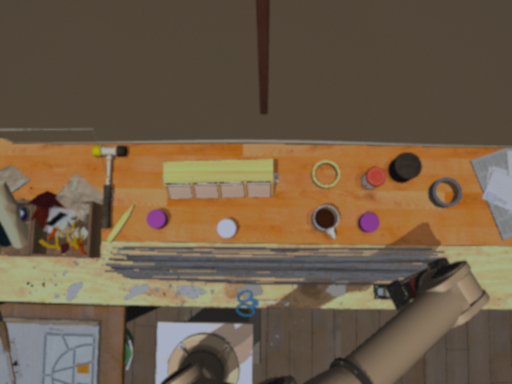

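```bash
cat > h.py <<'E'
from rig import *
import cv2,numpy as np
from scipy.spatial.transform import Rotation as R
def campose(d,s=None):
    if 'hand_eye' in d:
        T=np.eye(4);T[:3,:3]=R.from_quat(s['tool_rot']).as_matrix();T[:3,3]=s['tcp_pos'];T=T@d['hand_eye'];return T[:3,:3],T[:3,3]
    return R.from_quat(d['orientation']).as_matrix(),np.array(d['position'])
def ray(d,uv,s=None):
    Rm,p=campose(d,s);m=d['mtx']
    x=np.array([(uv[0]-m[0,2])/m[0,0],(uv[1]-m[1,2])/m[1,1]])
    u=x.copy()
    for _ in range(20): u=x/(1+d['k1']*(u@u))
    return p,Rm@np.array([u[0],u[1],1])
def onz(d,uv,z,s=None):
    p,r=ray(d,uv,s);return p+r*(z-p[2])/r[2]
def proj(d,P,s=None):
    Rm,p=campose(d,s);c=Rm.T@(np.array(P)-p);u=c[:2]/c[2];u=u*(1+d['k1']*(u@u));m=d['mtx']
    return np.array([m[0,0]*u[0]+m[0,2],m[1,1]*u[1]+m[1,2]])
E
python3 - <<'E'
from h import *
d=get_image('top');im=d['img'];cv2.imwrite('pics/topc.png',cv2.resize(im[145:250,140:300],None,fx=5,fy=5,interpolation=cv2.INTER_CUBIC))
e=get_image('side');cv2.imwrite('pics/sidec.png',cv2.resize(e['img'][170:340,150:320],None,fx=3.5,fy=3.5,interpolation=cv2.INTER_CUBIC))
print(im[228,227],im[218,157],im[165,220],im[190,205],e['img'][230,287])
E
```

```text
[193 174 168] [141  66 139] [103 167 168] [124 139 160] [158 184 175]
```

View pics/topc.png

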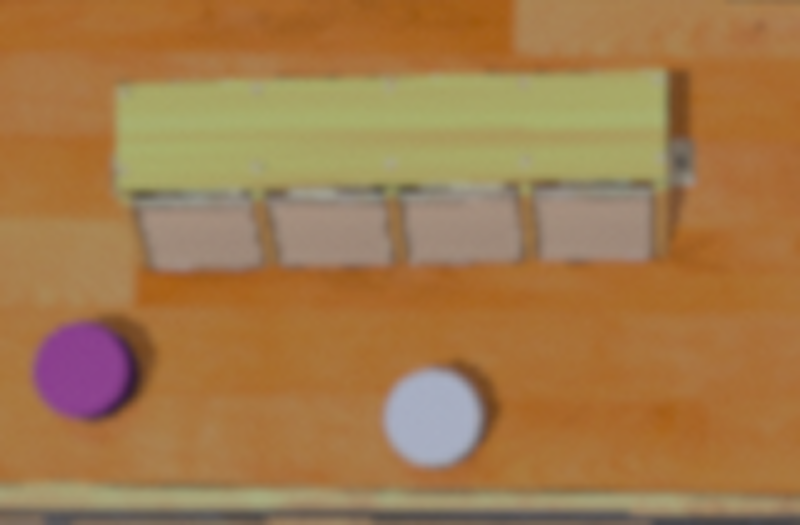

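View pics/sidec.png

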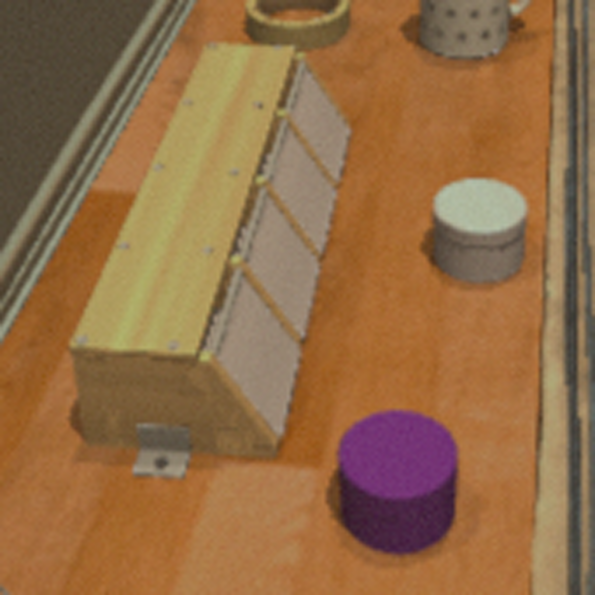

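The white-grey disc at top (227,228) / side (287,236) is the loose tin. It is plain aluminium, with a lid and 64 mm wide. The discs at top (157,218) and (369,222) are the purple look-alikes, and the crops confirm this.

```bash
python3 - <<'E'
from h import *
d=get_image('top');im=d['img'];e=get_image('side')
hsv=cv2.cvtColor(im,cv2.COLOR_BGR2HSV)
m=((hsv[...,0]>24)&(hsv[...,0]<38)&(hsv[...,1]>70)&(hsv[...,2]>110)).astype(np.uint8)
w=np.zeros_like(m);w[150:200,150:285]=1;m=cv2.morphologyEx(m*w,cv2.MORPH_OPEN,np.ones((3,3)))
c=max(cv2.findContours(m,0,2)[0],key=cv2.contourArea)
pts=np.array([onz(d,p[0]+0.0,76)[:2] for p in c.astype(float)],np.float32)
r=cv2.minAreaRect(pts);print('roof',r,cv2.boxPoints(r))
# tin top
def disc(d,box,z,mask):
    m=mask.astype(np.uint8);w=np.zeros_like(m);w[box[1]:box[3],box[0]:box[2]]=1;m=cv2.morphologyEx(m*w,cv2.MORPH_OPEN,np.ones((3,3)))
    c=max(cv2.findContours(m,0,1)[0],key=cv2.contourArea)
    p=np.array([onz(d,q[0].astype(float),z)[:2] for q in c],np.float32);print(cv2.boundingRect(c),cv2.minEnclosingCircle(p),cv2.fitEllipse(p))
disc(d,(205,205,250,245),44,(hsv[...,1]<70)&(hsv[...,2]>120))
h2=cv2.cvtColor(e['img'],cv2.COLOR_BGR2HSV)
disc(e,(265,215,310,242),44,(h2[...,1]<60)&(h2[...,2]>150))
# side: roof corners from crop
for u,v in [(72,350),(197,356),(298,46),(208,46),(278,450)]:
    print((u,v),onz(e,(150+u/3.5,170+v/3.5),76 if v!=450 else 0))
for u,v in [(117,87),(122,192),(667,182),(666,70)]:
    print('top',onz(d,(140+u/5,145+v/5),76))
E
```

```text
roof ((643.5608520507812, -38.78224182128906), (75.96346282958984, 355.562744140625), 1.8110287189483643) [[ 599.9796   137.70998]
 [ 611.21655 -217.67516]
 [ 687.1421  -215.27446]
 [ 675.90515  140.11067]]
(217, 219, 20, 19) ((460.88531494140625, -67.86429595947266), 32.81868362426758) ((461.4255065917969, -67.98109436035156), (61.47344970703125, 63.542808532714844), 5.1932759284973145)
(275, 221, 25, 16) ((461.4635009765625, -67.12487030029297), 31.811674118041992) ((460.7762756347656, -67.30499267578125), (58.31357192993164, 61.32163619995117), 26.65373992919922)
(72, 350) [671.48123064 146.26916063  76.        ]
(197, 356) [601.52658331 142.44258045  76.        ]
(298, 46) [ 612.79420607 -219.57081721   76.        ]
(208, 46) [ 683.1547768  -211.60931459   76.        ]
(278, 450) [562.14368464 131.08499657   0.        ]
top [672.83259035 142.0386739   76.        ]
top [602.72169012 135.67502216  76.        ]
top [ 612.70805999 -220.66392084   76.        ]
top [ 687.03057422 -219.44027047   76.        ]
```

carry_out([
  [0,0,7,62,-58,0,60],
  [0,0,14,93,-87,0,40],
  [0,0,21,124,-116,0,20],
  [0,0,25.1,155,-145,0,0],
  [0,0,25.1,186,-173,0,0],
  [0,0,25.1,217,-202,0,0],
  [0,0,25.1,248,-231,0,0],
  [0,0,25.1,279,-260,0,0],
  [0,0,25.1,310,-289,0,0],
  [0,0,25.1,341,-318,0,0],
  [0,0,25.1,372,-347,0,0],
  [0,0,25.1,403,-376,0,0],
  [0,0,25.1,436,-405,0,0],
  [0,0,25.1,436,-405,0,0],
  [0,0,25.1,436,-405,0,0],
  [0,0,25.1,436,-405,0,0],
  [0,0,25.1,436,-405,0,0],
], force=20)

```text
t: 1.72
tcp_pos: [510.9, -43.3, 404.4]
tool_rot: [1.0, 0.017, -0.0, -0.0]
wrist_force: [-0.6, -0.3, 0.3]
gripper_width: 0.7
```

View pics/w1.png

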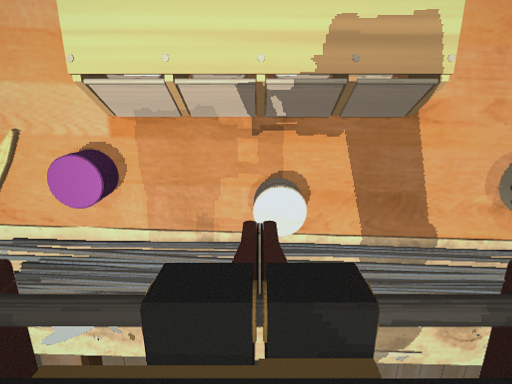

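```bash
python3 - <<'E'
from h import *
s=state();d=get_image('wrist');im=d['img']
cv2.imwrite('pics/w1c.png',cv2.resize(im[50:130,50:470],None,fx=1.9,fy=5,interpolation=cv2.INTER_CUBIC))
g=im[:,:,1].astype(int)
P=[]
for u in range(90,440,10):
    col=im[60:90,u].astype(float).sum(1);k=np.argmin(np.diff(cv2.GaussianBlur(col.reshape(-1,1),(1,3),0).ravel()));P.append((u,60.5+k))
print(P)
W=np.array([onz(d,p,76,s)[:2] for p in P]);f=np.polyfit(W[:,1],W[:,0],1)
r=W[:,0]-np.polyval(f,W[:,1]);ok=abs(r)<4;f=np.polyfit(W[ok,1],W[ok,0],1);print('edge',f,np.degrees(np.arctan(-f[0])),ok.sum(),np.abs(r[ok]).max())
for p in [(67,74.5),(453,74)]: print(onz(d,p,76,s))
for p in [(104,117),(173,115.5),(262,117),(344,117),(420,117)]: print('foot',onz(d,p,2,s))
m=((im.min(2)>150)).astype(np.uint8);m[:165]=0;m[240:]=0;m[:,:240]=0;m[:,320:]=0
c=max(cv2.findContours(m,0,1)[0],key=cv2.contourArea);hull=cv2.convexHull(c);print(cv2.boundingRect(c))
top=np.array([onz(d,q[0].astype(float),44,s)[:2] for q in hull if q[0][1]<222],np.float32);print(cv2.fitEllipse(top),cv2.minEnclosingCircle(top))
E
```

```text
[(90, np.float64(73.5)), (100, np.float64(73.5)), (110, np.float64(72.5)), (120, np.float64(73.5)), (130, np.float64(76.5)), (140, np.float64(76.5)), (150, np.float64(82.5)), (160, np.float64(73.5)), (170, np.float64(80.5)), (180, np.float64(73.5)), (190, np.float64(74.5)), (200, np.float64(82.5)), (210, np.float64(82.5)), (220, np.float64(82.5)), (230, np.float64(72.5)), (240, np.float64(81.5)), (250, np.float64(81.5)), (260, np.float64(80.5)), (270, np.float64(72.5)), (280, np.float64(81.5)), (290, np.float64(81.5)), (300, np.float64(70.5)), (310, np.float64(70.5)), (320, np.float64(81.5)), (330, np.float64(72.5)), (340, np.float64(72.5)), (350, np.float64(80.5)), (360, np.float64(71.5)), (370, np.float64(77.5)), (380, np.float64(76.5)), (390, np.float64(71.5)), (400, np.float64(72.5)), (410, np.float64(72.5)), (420, np.float64(72.5)), (430, np.float64(72.5))]
edge [-3.77544761e-02  6.07353815e+02] 2.1621452186253762 22 3.9033872137238177
[603.16024662 138.11510516  76.        ]
[ 614.98562754 -223.56880578   76.        ]
foot [559.98574182 143.543435     2.        ]
foot [564.31523074  60.32780476   2.        ]
foot [565.89782319 -46.70738664   2.        ]
foot [ 569.02141886 -145.41109349    2.        ]
foot [ 571.95485888 -237.01649838    2.        ]
(252, 186, 65, 54)
((462.9736633300781, -68.73821258544922), (59.10276794433594, 62.2221565246582), 9.584208488464355) ((463.446533203125, -68.23297119140625), 31.271041870117188)
```

View pics/w1c.png

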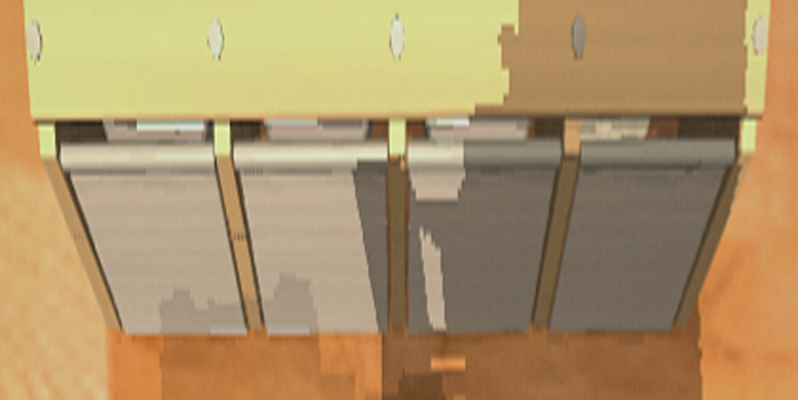

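carry_out([
  [0,0,0,8,-9,40,0],
  [0,0,0,16,-18,80,0],
  [0,0,0,24,-27,120,0],
  [0,0,0,32,-36,160,0],
  [0,0,0,41,-43,195,0],
  [0,0,0,41,-43,202,0],
  [0,0,0,41,-43,202,0],
  [0,0,0,41,-43,202,0],
])

```text
t: 2.48
tcp_pos: [550.0, -2.8, 203.2]
tool_rot: [1.0, 0.013, -0.001, 0.001]
wrist_force: [0.5, -0.4, 0.8]
gripper_width: 0.6
```

carry_out([
  [0,0,0,5,0,0,0],
  [0,0,0,10,0,0,0],
  [0,0,0,15,0,0,0],
  [0,0,0,18,0,0,0],
  [0,0,0,20,0,0,0],
  [0,0,0,20,0,0,0],
])

```text
t: 2.98
tcp_pos: [570.4, -2.5, 203.7]
tool_rot: [1.0, 0.013, -0.0, 0.001]
wrist_force: [-0.5, 0.1, 1.9]
gripper_width: 0.7
```

carry_out([
  [0,0,0,3,0,0,0],
  [0,0,0,5,0,0,0],
  [0,0,0,5,0,0,0],
])

```text
t: 3.23
tcp_pos: [573.7, -2.3, 202.8]
tool_rot: [1.0, 0.013, -0.003, 0.001]
wrist_force: [-6.5, -0.4, 3.5]
gripper_width: 0.5
```

```bash
python3 - <<'E'
from h import *
s=state();print(s['t'],s['tcp_pos'],R.from_quat(s['tool_rot']).as_rotvec(),s['wrist_force'],s['tau'].round(1))
d=get_image('wrist');cv2.imwrite('pics/w2.png',d['img'])
E
```

```text
3.2333 [573.70059083  -2.34013988 202.83618655] [ 3.1391074   0.04205553 -0.01020642] [-6.53240458 -0.4465227   3.52037082] [ -0.2 -54.6  -1.3 -21.8   0.3  -2.2   0. ]
```

View pics/w2.png

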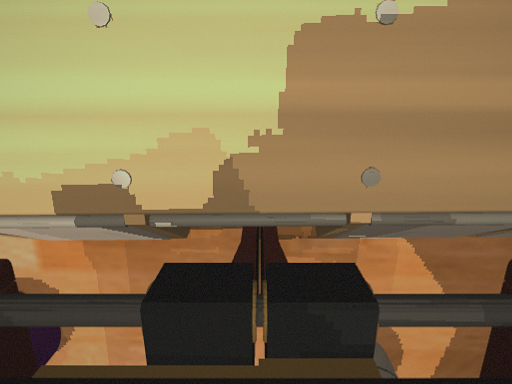

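carry_out([
  [0,0,0,3,0,0,0],
  [0,0,0,3,0,0,0],
])

```text
t: 3.45
tcp_pos: [575.3, -2.2, 202.4]
tool_rot: [1.0, 0.014, -0.006, 0.001]
wrist_force: [-6.9, -0.5, 6.3]
gripper_width: 0.0
```

carry_out([
  [0,0,0,4,0,0,0],
  [0,0,0,4,0,0,0],
])

```text
t: 3.62
tcp_pos: [577.4, -2.0, 202.0]
tool_rot: [1.0, 0.014, -0.009, 0.002]
wrist_force: [-10.4, -0.8, 12.2]
gripper_width: 0.8
```

```bash
python3 - <<'E'
from h import *
s=state();T=R.from_quat(s['tool_rot']).as_matrix();tip=s['tcp_pos']+T@[10,0,182];v=tip-[562,-43,0];print(s['t'],s['tcp_pos'],T.round(4),s['wrist_force'],'tipface rack',v[0]*.99945+v[1]*.0332,-v[0]*.0332+v[1]*.99945,v[2])
E
```

```text
3.6167 [577.38262571  -1.9789399  202.03369917] [[ 0.9995  0.0272 -0.0183]
 [ 0.0272 -0.9996 -0.0038]
 [-0.0184  0.0033 -0.9998]] [-10.35712308  -0.80042354  12.19364428] tipface rack 23.37367497927548 39.853290784588076 19.881181635306802
```

```bash
cat >> h.py <<'E'
O=np.array([562,-43,0.]);YAW=np.radians(1.9)
RK=R.from_euler('z',YAW).as_matrix()
def st():
    s=state();T=R.from_quat(s['tool_rot']).as_matrix();tip=s['tcp_pos']+T@[0,0,182.]
    print('t',round(s['t'],2),'tcp rack',(RK.T@(s['tcp_pos']-O)).round(1),'tip rack',(RK.T@(tip-O)).round(1),'F rack',(RK.T@s['wrist_force']).round(1),'w',round(s['gripper_width'],1));return s,T
def go(x,y,z):
    "tool-frame shift and turn so tip at rack x,y, tip height z, vertical, jaws along rack y"
    s,T=st();tgt=O+RK@np.array([x,y,z+182.]);G=RK@np.diag([1,-1,-1.])
    print('turn',np.degrees(R.from_matrix(T.T@G).as_rotvec()).round(2),'shift',(T.T@(tgt-s['tcp_pos'])).round(1))
E
python3 -c "
from h import *
go(-12,40,20);go(-12,-44,20);go(13,-44,20)"
```

```text
t 3.62 tcp rack [ 16.7  40.5 202. ] tip rack [13.4 39.9 20.1] F rack [-10.4  -0.5  12.2] w 0.8
turn [ 0.18  1.06 -0.34] shift [-28.7   0.7   0.6]
t 3.62 tcp rack [ 16.7  40.5 202. ] tip rack [13.4 39.9 20.1] F rack [-10.4  -0.5  12.2] w 0.8
turn [ 0.18  1.06 -0.34] shift [-28.2  84.7   0.8]
t 3.62 tcp rack [ 16.7  40.5 202. ] tip rack [13.4 39.9 20.1] F rack [-10.4  -0.5  12.2] w 0.8
turn [ 0.18  1.06 -0.34] shift [-3.2 84.5  0.4]
```

carry_out([
  [0.2,1.0,-0.3,-15,0,0,0],
  [0.2,1.0,-0.3,-28,4,0.5,0],
  [0.2,1.0,-0.3,-28,40,0.5,0],
  [0.2,1.0,-0.3,-28,75,0.5,0],
  [0.2,1.0,-0.3,-28,85,0.5,0],
  [0.2,1.0,-0.3,-24,85,0.5,0],
  [0.2,1.0,-0.3,-16,85,0.5,0],
  [0.2,1.0,-0.3,-10,85,0.5,0],
  [0.2,1.0,-0.3,-7,85,0.5,0],
  [0.2,1.0,-0.3,-7,85,0.5,0],
])

```text
t: 4.45
tcp_pos: [573.1, -85.3, 201.6]
tool_rot: [1.0, 0.017, -0.001, -0.001]
wrist_force: [-1.6, 0.9, 1.5]
gripper_width: 0.7
```

```bash
python3 -c "
from h import *
go(18,-44,20)"
```

```text
t 4.45 tcp rack [  9.7 -42.6 201.6] tip rack [  9.3 -42.4  19.6] F rack [-1.6  1.   1.5] w 0.7
turn [-0.07  0.12  0.1 ] shift [ 8.3  1.4 -0.4]
```

carry_out([
  [0,0,0,4,0,0,0],
  [0,0,0,8,0,0,0],
  [0,0,0,8,0,0,0],
])

```text
t: 4.7
tcp_pos: [578.3, -84.9, 200.3]
tool_rot: [1.0, 0.018, -0.006, -0.0]
wrist_force: [-11.2, -1.1, 7.5]
gripper_width: 0.7
```

```bash
python3 -c "
from h import *
go(22,-44,20)"
```

```text
t 4.7 tcp rack [ 14.9 -42.4 200.3] tip rack [ 12.7 -42.3  18.4] F rack [-11.2  -0.7   7.5] w 0.7
turn [-0.04  0.71  0.13] shift [ 7.   1.6 -1.8]
```

Flap_2 stopped dead at 22.7 mm, as flap_1 did at about 23.4 mm. Next is flap_3.

carry_out([
  [0,0.7,0,-15,0,-1,0],
  [0,0.7,0,-27,6,-1.5,0],
  [0,0.7,0,-27,40,-1.5,0],
  [0,0.7,0,-27,78,-1.5,0],
  [0,0.7,0,-27,89.5,-1.5,0],
  [0,0.7,0,-20,89.5,-1.5,0],
  [0,0.7,0,-12,89.5,-1.5,0],
  [0,0.7,0,-6,89.5,-1.5,0],
  [0,0.7,0,-5,89.5,-1.5,0],
  [0,0.7,0,-5,89.5,-1.5,0],
])

```text
t: 5.53
tcp_pos: [577.6, -172.4, 201.8]
tool_rot: [1.0, 0.019, 0.0, -0.001]
wrist_force: [-0.5, -0.0, 0.4]
gripper_width: 0.6
```

carry_out([
  [0,0,0,4,0,0,0],
  [0,0,0,8,0,0,0],
  [0,0,0,8,0,0,0],
])

```text
t: 5.78
tcp_pos: [586.4, -171.2, 201.9]
tool_rot: [1.0, 0.02, 0.001, -0.001]
wrist_force: [0.2, -0.5, -0.4]
gripper_width: 0.5
```

```bash
python3 -c "
from h import *
go(22,-132,20)"
```

```text
t 5.78 tcp rack [  20.2 -129.   201.9] tip rack [  20.4 -128.6   19.9] F rack [ 0.2 -0.5 -0.4] w 0.5
turn [-0.11 -0.08  0.38] shift [ 1.8  3.1 -0.1]
```

carry_out([
  [0,0,0,4,0,0,0],
  [0,0,0,4,0,0,0],
])

```text
t: 5.95
tcp_pos: [591.2, -170.8, 202.0]
tool_rot: [1.0, 0.02, 0.001, -0.001]
wrist_force: [-0.0, -0.5, 0.5]
gripper_width: 0.5
```

```bash
python3 - <<'E'
from h import *
s,_=st();d=get_image('wrist');cv2.imwrite('pics/w3.png',d['img'])
go(-40,-132,150);go(-101,-23,100);go(-101,-23,5)
E
```

```text
t 5.95 tcp rack [  24.9 -128.7  202. ] tip rack [  25.3 -128.3   20. ] F rack [-0.  -0.5  0.5] w 0.5
t 6.0 tcp rack [  24.6 -128.8  202. ] tip rack [  24.9 -128.4   20. ] F rack [-0.5  0.8  0.1] w 0.1
turn [-0.12 -0.1   0.39] shift [ -64.4    2.5 -130.1]
t 6.0 tcp rack [  24.6 -128.8  202. ] tip rack [  24.9 -128.4   20. ] F rack [-0.5  0.8  0.1] w 0.1
turn [-0.12 -0.1   0.39] shift [-124.7 -106.8  -80. ]
t 6.0 tcp rack [  24.6 -128.8  202. ] tip rack [  24.9 -128.4   20. ] F rack [-0.5  0.8  0.1] w 0.1
turn [-0.12 -0.1   0.39] shift [-124.9 -106.6   15. ]
```

View pics/w3.png

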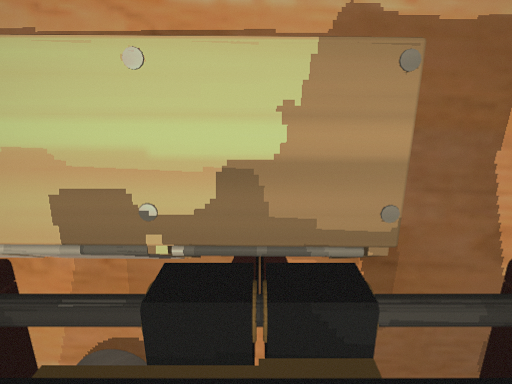

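Flap_3 yields: the finger face reached about 35 mm with no force on it. The empty cell is the one at y = -132. Next I pick up the tin.

carry_out([
  [-0.1,-0.1,0.4,-20,0,0,0],
  [-0.1,-0.1,0.4,-40,-5,0,10],
  [-0.1,-0.1,0.4,-62,-28,-25,88],
  [-0.1,-0.1,0.4,-84,-52,-50,87.8],
  [-0.1,-0.1,0.4,-106,-78,-70,87.8],
  [-0.1,-0.1,0.4,-125,-107,-70,87.8],
  [-0.1,-0.1,0.4,-125,-107,-70,87.8],
  [-0.1,-0.1,0.4,-125,-107,-70,87.8],
])

```text
t: 6.67
tcp_pos: [460.8, -68.0, 272.6]
tool_rot: [1.0, 0.018, 0.0, -0.0]
wrist_force: [0.0, -0.3, 0.2]
gripper_width: 43.9
```

carry_out([
  [0,0,0,0,0,0,87.8],
  [0,0,0,0,0,0,87.8],
  [0,0,0,0,0,0,87.8],
  [0,0,0,0,0,0,87.8],
])

```text
t: 7.0
tcp_pos: [461.2, -68.7, 272.2]
tool_rot: [1.0, 0.017, 0.0, -0.0]
wrist_force: [-0.5, 0.3, -0.5]
gripper_width: 70.4
```

```bash
python3 - <<'E'
from h import *
s,_=st();d=get_image('wrist');cv2.imwrite('pics/w4.png',d['img'])
for a in np.linspace(0,6,4): pass
print(proj(d,s['tcp_pos']+R.from_quat(s['tool_rot']).as_matrix()@[0,0,182],s), proj(d,[461.5,-68,44],s))
go(-101.3,-21.6,5)
E
```

```text
t 7.0 tcp rack [-101.6  -22.4  272.2] tip rack [-101.5  -22.4   90.2] F rack [-0.5  0.3 -0.5] w 70.4
[258.41179081 237.92013549] [257.60319139 209.8977412 ]
t 7.05 tcp rack [-101.7  -22.3  272.2] tip rack [-101.6  -22.2   90.2] F rack [ 0.4  0.1 -0.1] w 74.6
turn [-0.01 -0.02  0.09] shift [ 0.3 -0.7 85.2]
```

View pics/w4.png

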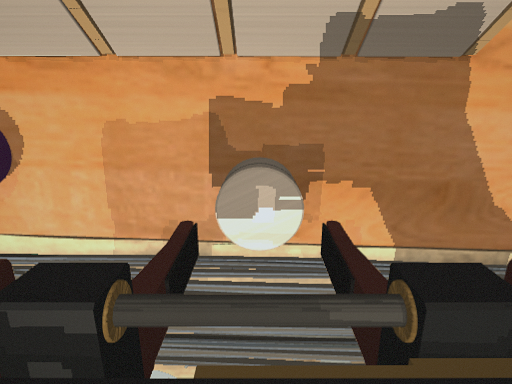

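carry_out([
  [0,0,0,2.5,0.5,20,87.8],
  [0,0,0,2.5,0.5,45,87.8],
  [0,0,0,2.5,0.5,70,87.8],
  [0,0,0,2.5,0.5,82,87.8],
  [0,0,0,2.5,0.5,84,87.8],
  [0,0,0,2.5,0.5,84,87.8],
  [0,0,0,2.5,0.5,84,60],
  [0,0,0,2.5,0.5,84,50],
  [0,0,0,2.5,0.5,84,50],
  [0,0,0,2.5,0.5,84,50],
  [0,0,0,2.5,0.5,84,50],
  [0,0,0,2.5,0.5,84,50],
], force=15)

```text
t: 8.05
tcp_pos: [464.1, -69.1, 189.0]
tool_rot: [1.0, 0.017, 0.001, 0.0]
wrist_force: [-0.3, -0.5, 7.2]
gripper_width: 63.6
```

```bash
python3 - <<'E'
from h import *
st();go(-99,-22,25);go(-48,-132,25);go(-48,-132,8)
E
```

```text
t 8.05 tcp rack [-98.7 -22.8 189. ] tip rack [-98.4 -22.8   7. ] F rack [-0.3 -0.5  7.2] w 63.6
t 8.05 tcp rack [-98.7 -22.8 189. ] tip rack [-98.4 -22.8   7. ] F rack [-0.3 -0.5  7.2] w 63.6
turn [ 0.   -0.1   0.07] shift [ -0.2  -0.8 -18. ]
t 8.05 tcp rack [-98.7 -22.8 189. ] tip rack [-98.4 -22.8   7. ] F rack [-0.3 -0.5  7.2] w 63.6
turn [ 0.   -0.1   0.07] shift [ 50.6 109.3 -17.9]
t 8.05 tcp rack [-98.7 -22.8 189. ] tip rack [-98.4 -22.8   7. ] F rack [-0.3 -0.5  7.2] w 63.6
turn [ 0.   -0.1   0.07] shift [ 50.6 109.3  -0.9]
```

carry_out([
  [0,0,0,0,0,-8,50],
  [0,0,0,5,10,-15,50],
  [0,0,0,18,35,-15,50],
  [0,0,0,32,65,-15,50],
  [0,0,0,43,92,-15,50],
  [0,0,0,50,108,-15,50],
  [0,0,0,50,108.5,-15,50],
  [0,0,0,50,108.5,-8,50],
  [0,0,0,50,108.5,-2,50],
  [0,0,0,50,108.5,-0.5,50],
  [0,0,0,50,108.5,-0.5,50],
])

```text
t: 8.97
tcp_pos: [517.1, -174.4, 189.1]
tool_rot: [1.0, 0.018, -0.0, -0.0]
wrist_force: [-0.1, -0.3, -2.0]
gripper_width: 64.0
```

```bash
python3 - <<'E'
from h import *
s,_=st();d=get_image('side');cv2.imwrite('pics/s2.png',cv2.resize(d['img'][120:340,130:330],None,fx=2.7,fy=2.7))
s=state();d=get_image('wrist');cv2.imwrite('pics/w5.png',d['img'])
E
```

```text
t 8.97 tcp rack [ -49.3 -129.9  189.1] tip rack [ -49.3 -129.8    7.1] F rack [-0.1 -0.3 -2. ] w 64.0
```

View pics/s2.png

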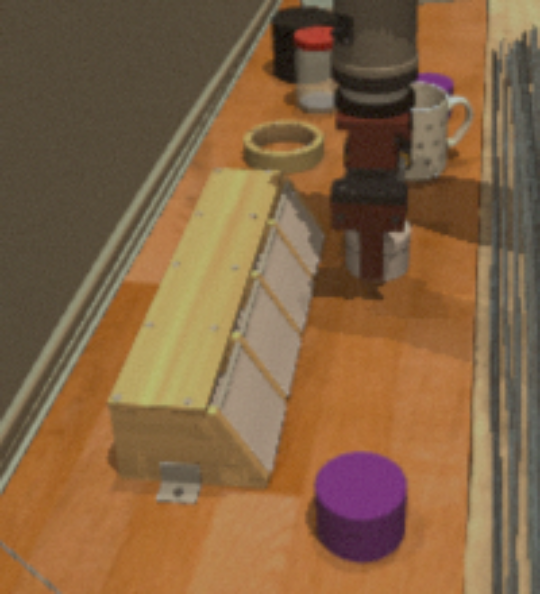

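View pics/w5.png

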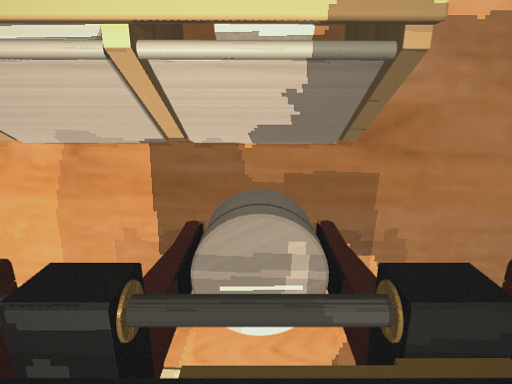

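carry_out([
  [0,0,0,0,0,0.5,75],
  [0,0,0,0,0,0.5,87.8],
  [0,0,0,0,0,0.5,87.8],
  [0,0,0,0,0,0,87.8],
  [0,0,0,0,0,0,87.8],
  [0,0,0,-10,0,-2,87.8],
  [0,0,0,-25,0,-4,87.8],
  [0,0,0,-45,0,-5,87.8],
  [0,0,0,-65,0,-5,87.8],
  [0,0,0,-65,1.5,-5,30],
  [0,0,0,-65,1.5,-5,30],
  [0,0,0,-65,1.5,-5,30],
  [0,0,0,-65,1.5,-5,30],
  [0,0,0,-65,1.5,-5,30],
  [0,0,0,-65,1.5,-5,30],
  [0,0,0,-65,1.5,-5,30],
  [0,0,0,-65,1.5,-5,30],
])

```text
t: 10.48
tcp_pos: [452.6, -178.3, 194.1]
tool_rot: [1.0, 0.018, 0.0, -0.0]
wrist_force: [0.3, 0.2, -0.2]
gripper_width: 37.6
```

```bash
python3 - <<'E'
from h import *
s,_=st();d=get_image('wrist');cv2.imwrite('pics/w6.png',d['img'])
go(-95,-131.5,12)
E
```

```text
t 10.48 tcp rack [-113.8 -131.6  194.1] tip rack [-113.6 -131.4   12.1] F rack [ 0.3  0.2 -0.2] w 37.6
t 10.53 tcp rack [-113.8 -131.6  194.1] tip rack [-113.7 -131.5   12.1] F rack [-1.   0.6 -0.2] w 33.9
turn [-0.04 -0.04  0.19] shift [18.8 -0.   0.1]
```

View pics/w6.png

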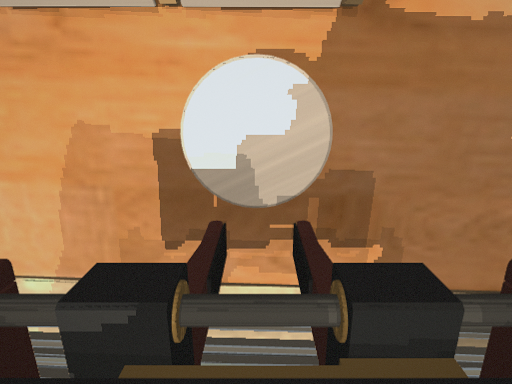

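carry_out([
  [0,0,0.2,12,0,0,30],
  [0,0,0.2,20,0,0,30],
  [0,0,0.2,25,0,0,30],
  [0,0,0.2,30,0,0,30],
  [0,0,0.2,36,0,0,30],
  [0,0,0.2,42,0,0,30],
  [0,0,0.2,48,0,0,30],
  [0,0,0.2,54,0,0,30],
  [0,0,0.2,60,0,0,30],
  [0,0,0.2,65,0,0,30],
  [0,0,0.2,65,0,0,30],
])

```text
t: 11.45
tcp_pos: [519.0, -175.7, 194.2]
tool_rot: [1.0, 0.017, 0.001, -0.0]
wrist_force: [0.4, -0.6, 0.5]
gripper_width: 30.3
```

```bash
python3 - <<'E'
from h import *
s,_=st();d=get_image('wrist');cv2.imwrite('pics/w7.png',d['img'])
go(0,-131.5,12)
E
```

```text
t 11.45 tcp rack [ -47.4 -131.2  194.2] tip rack [ -47.  -131.1   12.2] F rack [ 0.3 -0.6  0.5] w 30.3
t 11.5 tcp rack [ -47.9 -131.3  194.2] tip rack [ -47.5 -131.1   12.2] F rack [ 0.4 -0.3  0.4] w 29.9
turn [-0.04 -0.12  0.01] shift [47.9  0.3  0.3]
```

View pics/w7.png

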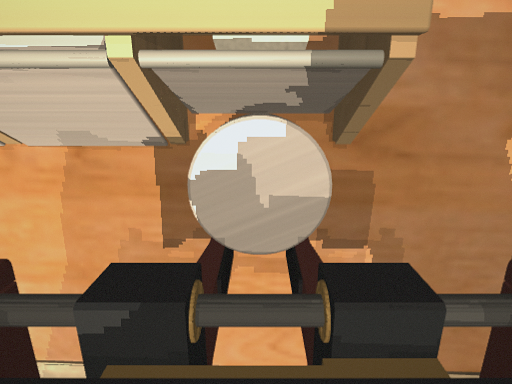

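The tin sits in the mouth of cell 3 and is centred between the dividers (columns 187 and 335). It has started to lift the flap, so I keep pushing.

carry_out([
  [0,0,0,6,0,0,30],
  [0,0,0,13,0,0,30],
  [0,0,0,20,0,0,30],
  [0,0,0,27,0,0,30],
  [0,0,0,34,0,0,30],
  [0,0,0,41,0,0,30],
  [0,0,0,48,0,0,30],
  [0,0,0,54,0,0,30],
  [0,0,0,60,0,0,30],
  [0,0,0,65,0,0,30],
  [0,0,0,67,0,0,30],
  [0,0,0,67,0,0,30],
])

```text
t: 12.5
tcp_pos: [586.1, -173.4, 194.5]
tool_rot: [1.0, 0.017, 0.002, -0.0]
wrist_force: [-0.9, 0.1, -0.4]
gripper_width: 29.9
```

```bash
python3 - <<'E'
from h import *
s,_=st();d=get_image('wrist');cv2.imwrite('pics/w8.png',d['img'])
go(24,-131.5,12)
E
```

```text
t 12.5 tcp rack [  19.8 -131.2  194.5] tip rack [  20.4 -131.    12.5] F rack [-0.9  0.2 -0.4] w 29.9
t 12.55 tcp rack [  19.6 -131.2  194.5] tip rack [  20.2 -131.1   12.5] F rack [-0.  -0.8  0.3] w 29.9
turn [-0.03 -0.19  0.02] shift [4.4 0.3 0.5]
```

View pics/w8.png

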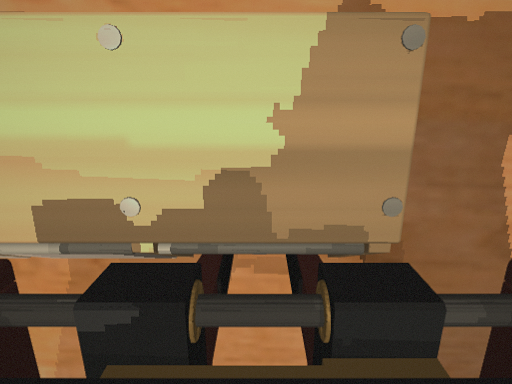

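carry_out([
  [0,-0.2,0,2,0,0,30],
  [0,-0.2,0,3.5,0,0,30],
  [0,-0.2,0,4,0,0,30],
  [0,-0.2,0,4,0,0,30],
])

```text
t: 12.88
tcp_pos: [589.8, -173.4, 194.5]
tool_rot: [1.0, 0.017, -0.0, -0.0]
wrist_force: [-2.2, -0.0, -0.1]
gripper_width: 30.3
```

```bash
python3 -c "
from h import *
go(26,-131.5,12)"
```

```text
t 12.88 tcp rack [  23.4 -131.2  194.5] tip rack [  23.3 -131.1   12.5] F rack [-2.2  0.  -0.1] w 30.3
turn [-0.03  0.03  0.02] shift [2.6 0.3 0.5]
```

carry_out([
  [0,0,0,1.5,0,0,30],
  [0,0,0,2.5,0,0,30],
  [0,0,0,2.5,0,0,30],
])

```text
t: 13.13
tcp_pos: [592.4, -173.3, 194.5]
tool_rot: [1.0, 0.017, -0.0, -0.0]
wrist_force: [-1.7, -0.4, 0.8]
gripper_width: 29.9
```

```bash
python3 -c "
from h import *
go(28,-131.5,12)"
```

```text
t 13.13 tcp rack [  26.1 -131.3  194.5] tip rack [  26.  -131.2   12.5] F rack [-1.7 -0.3  0.8] w 29.9
turn [-0.03  0.02  0.02] shift [1.9 0.2 0.5]
```

carry_out([
  [0,0,0,1,0,0,30],
  [0,0,0,1.5,0,0,30],
  [0,0,0,1.5,0,0,30],
])

```text
t: 13.38
tcp_pos: [594.0, -173.3, 194.5]
tool_rot: [1.0, 0.017, -0.0, -0.0]
wrist_force: [-3.0, -0.2, 0.3]
gripper_width: 29.8
```

```bash
python3 - <<'E'
from h import *
s,_=st();d=get_image('wrist');cv2.imwrite('pics/w9.png',cv2.resize(d['img'][215:270,100:420],None,fx=2.5,fy=5))
d=get_image('side');cv2.imwrite('pics/s3.png',cv2.resize(d['img'][150:300,180:300],None,fx=4,fy=4))
E
```

```text
t 13.38 tcp rack [  27.6 -131.3  194.5] tip rack [  27.6 -131.2   12.5] F rack [-3.  -0.1  0.3] w 29.8
```

View pics/w9.png

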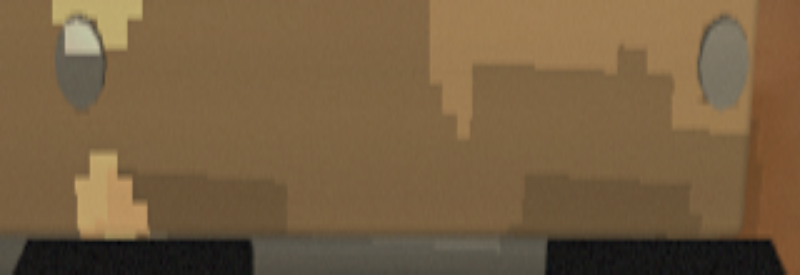

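View pics/s3.png

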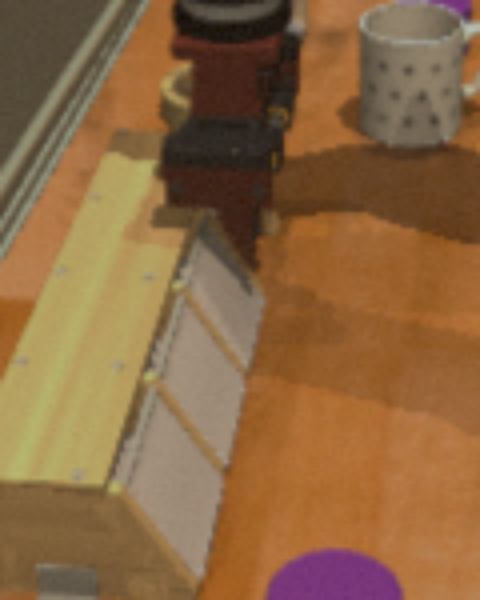

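carry_out([
  [0,0,0,1,0,0,30],
  [0,0,0,1.5,0,0,30],
  [0,0,0,1.5,0,0,30],
])

```text
t: 13.73
tcp_pos: [594.6, -173.3, 194.4]
tool_rot: [1.0, 0.017, -0.002, -0.0]
wrist_force: [-5.5, 0.8, 4.4]
gripper_width: 30.1
```

```bash
python3 -c "
from h import *
go(28,-131.5,12)"
```

```text
t 13.73 tcp rack [  28.3 -131.3  194.4] tip rack [  27.7 -131.2   12.4] F rack [-5.4  1.   4.4] w 30.1
turn [-0.03  0.18  0.  ] shift [-0.3  0.2  0.4]
```

carry_out([
  [0,0,0,1.5,0,0,30],
  [0,0,0,2,0,0,30],
  [0,0,0,2,0,0,30],
])

```text
t: 13.98
tcp_pos: [595.4, -173.4, 194.3]
tool_rot: [1.0, 0.016, -0.004, -0.0]
wrist_force: [-9.4, -0.0, 7.2]
gripper_width: 30.0
```

```bash
python3 -c "
from h import *
s,_=st();print(s['torque']);go(-70,-131.5,20)"
```

```text
t 13.98 tcp rack [  29.  -131.4  194.3] tip rack [  27.7 -131.3   12.3] F rack [-9.4  0.3  7.2] w 30.0
[0.09903359 1.70091353 0.05827126]
t 13.98 tcp rack [  29.  -131.4  194.3] tip rack [  27.7 -131.3   12.3] F rack [-9.4  0.3  7.2] w 30.0
turn [-0.04  0.4  -0.02] shift [-99.1   0.1  -7. ]
```

The contact lever is about 181 mm, at the fingertips, so the finger is pressing on the tin and not the hinge. The tip has stopped against the back wall, so I retreat and look.

carry_out([
  [0,0.4,0,-6,0,-0.5,30],
  [0,0.4,0,-20,0,-1,30],
  [0,0.4,0,-45,0,-1,30],
  [0,0.4,0,-80,0,-10,30],
  [0,0.4,0,-115,0,-40,30],
  [0,0.4,0,-135,0,-75,30],
  [0,0.4,0,-140,0,-110,30],
  [0,0.4,0,-140,0,-110,30],
  [0,0.4,0,-140,0,-110,30],
])

```text
t: 14.73
tcp_pos: [457.2, -178.4, 307.9]
tool_rot: [1.0, 0.016, 0.004, 0.001]
wrist_force: [0.5, 0.3, 0.1]
gripper_width: 29.9
```

```bash
python3 - <<'E'
from h import *
s,_=st();d=get_image('wrist');cv2.imwrite('pics/w10.png',d['img'])
s=state();print([ (n,proj(d,O+RK@np.array(p),s).round()) for n,p in dict(tinrear=[31.5,-132,0],lid=[31.5,-132,44],footL=[0,-92,0],footR=[0,-172,0]).items()])
d=get_image('side');cv2.imwrite('pics/s4.png',cv2.resize(d['img'][150:330,170:320],None,fx=3.3,fy=3.3))
E
```

```text
t 14.73 tcp rack [-109.3 -131.8  307.9] tip rack [-108.  -132.2  125.9] F rack [0.5 0.2 0.1] w 29.9
[('tinrear', array([259.,  20.])), ('lid', array([259.,   4.])), ('footL', array([213.,  60.])), ('footR', array([306.,  60.]))]
```

View pics/w10.png

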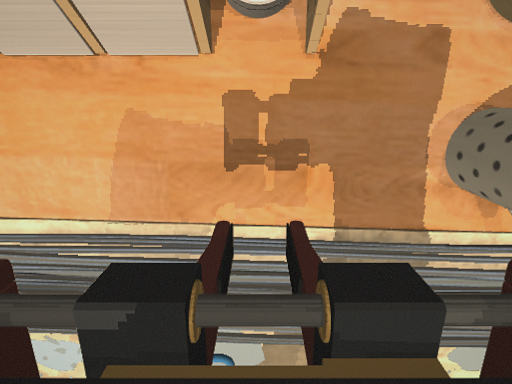

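View pics/s4.png

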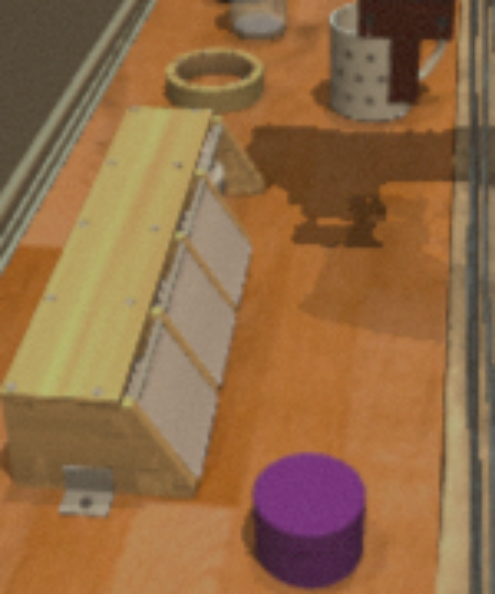

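carry_out([
  [0,7,0,-10,0,0,30],
  [0,14,0,-20,0,0,30],
  [0,21,0,-30,0,0,30],
  [0,28,0,-30,0,0,30],
  [0,35,0,-30,0,0,30],
  [0,40,0,-30,0,0,30],
  [0,40,0,-30,0,0,30],
  [0,40,0,-30,0,0,30],
])

```text
t: 15.5
tcp_pos: [427.1, -177.0, 307.2]
tool_rot: [0.957, 0.021, 0.287, -0.023]
wrist_force: [0.8, 0.7, 0.1]
gripper_width: 29.7
```

```bash
python3 - <<'E'
from h import *
s,_=st();d=get_image('wrist');cv2.imwrite('pics/w11.png',d['img'])
cv2.imwrite('pics/w11c.png',cv2.resize(d['img'][60:240,150:370],None,fx=3.5,fy=3.3,interpolation=cv2.INTER_CUBIC))
print([ (n,proj(d,O+RK@np.array(p),s).round()) for n,p in dict(tinrear=[31.5,-132,0],lid=[31.5,-132,44],footL=[0,-92,0],footR=[0,-172,0]).items()])
E
```

```text
t 15.5 tcp rack [-139.2 -129.5  307.2] tip rack [ -39.  -122.7  155.4] F rack [0.8 0.7 0.1] w 29.7
[('tinrear', array([273., 196.])), ('lid', array([273., 183.])), ('footL', array([236., 223.])), ('footR', array([310., 224.]))]
```

View pics/w11.png

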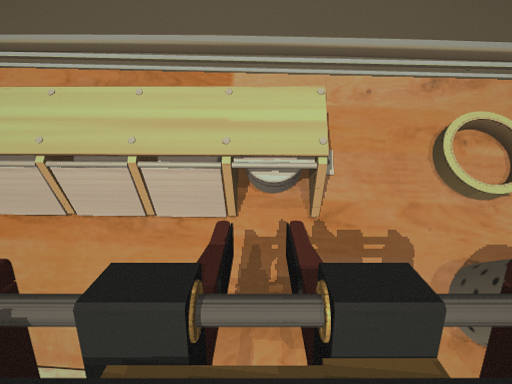

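View pics/w11c.png

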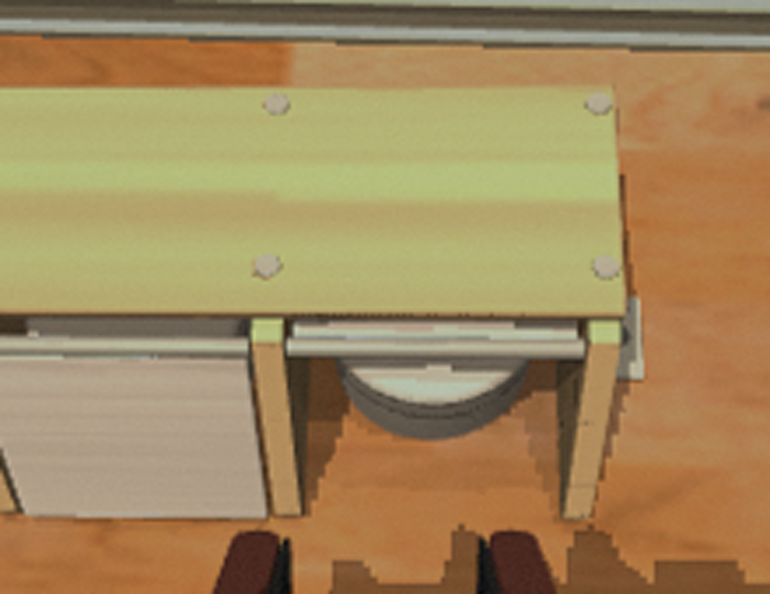

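```bash
python3 - <<'E'
from h import *
s,_=st();d=get_image('wrist')
f=lambda u,v:(150+(u+.5)/3.5-.5,60+(v+.5)/3.3-.5)
def r(n,u,v,z):
    print(n,(RK.T@(onz(d,f(u,v),z,s)-O)).round(1))
r('footL',300,515,0);r('footR',565,518,0);r('footL outer',272,515,0);r('tin rear',428,438,0)
r('lid rear',430,404,44);r('roof R',624,314,76);r('roof mid',430,318,76);r('back R',616,88,76)
E
```

```text
t 15.55 tcp rack [-138.9 -129.9  307.9] tip rack [ -38.  -123.3  156.6] F rack [-0.2 -0.8  0.6] w 30.1
footL [ 10.  -91.5   0. ]
footR [  10.1 -174.6    0. ]
footL outer [  9.9 -82.6   0. ]
tin rear [  37.4 -131.6    0. ]
lid rear [  34.6 -131.8   44. ]
roof R [  50.1 -181.2   76. ]
roof mid [  48.6 -131.4   76. ]
back R [ 122.2 -182.3   76. ]
```

```bash
python3 - <<'E'
from h import *
s,_=st();d=get_image('wrist')
f=lambda u,v:(150+(u+.5)/3.5-.5,60+(v+.5)/3.3-.5)
print('flap_2 lower edge, wrist, z=8',(RK.T@(onz(d,f(145,517),8,s)-O)).round(1))
t=get_image('top');cv2.imwrite('pics/t2.png',cv2.resize(t['img'][145:250,140:300],None,fx=5,fy=5,interpolation=cv2.INTER_CUBIC))
for u,v in [(205,268),(330,266),(462,264)]: print('top flap edge z=8',(RK.T@(onz(t,(140+(u+.5)/5-.5,145+(v+.5)/5-.5),8)-O)).round(1))
E
```

```text
t 15.6 tcp rack [-139.  -129.6  307.8] tip rack [ -38.6 -123.   156.1] F rack [ 0.6 -0.   0.5] w 30.4
flap_2 lower edge, wrist, z=8 [  5.7 -44.1   8. ]
top flap edge z=8 [  5.8 136.5   8. ]
top flap edge z=8 [ 5.2 50.9  8. ]
top flap edge z=8 [  4.6 -39.    8. ]
```

View pics/t2.png

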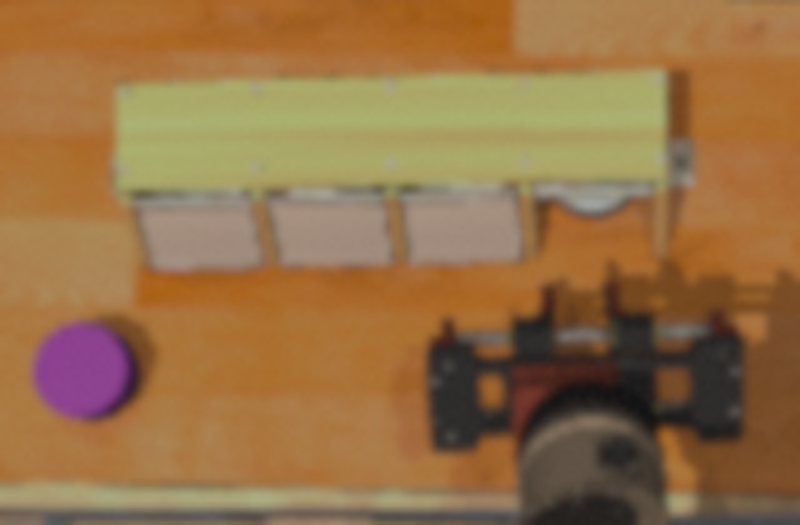

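```bash
python3 - <<'E'
from h import *
s,_=st();print(s['qd'].round(3),finish_job())
E
```

```text
t 15.7 tcp rack [-138.9 -129.3  307.9] tip rack [ -38.8 -122.5  156.1] F rack [-0.7 -0.6  0.5] w 30.3
the job is handed in; nothing more can be done
[-0.002 -0.004 -0.002 -0.001  0.01   0.003  0.002] None
```

The loose tin is now in the empty cell, the rightmost one at y = -132 mm, pushed home and standing upright. I handed the job in at about 15.7 s with the arm clear of everything.

**Feeling the flaps:** Flap_1 and flap_2 stopped dead at about 23 mm with 10–11 N on the wrist. Flap_3 yielded past 35 mm with no force. I did not press flap_0, since the one empty cell had been found.

**Placing the tin:** I picked up the aluminium tin, left the purple look-alikes alone, set it in front of cell 3, let go and pushed it in with two half-open fingers. It stopped against the back wall as the force rose to 9 N. The measured moment put that contact at the fingertips, so they were pressing on the tin, not on the hinge.

**Last checks:** The final wrist picture shows the tin upright and centred (y about -132 mm), with the flap lifted over it.

**Disagreement:** The depth readings do not agree exactly:

| Reference | Tin centre (mm) |
|---|---|
| Roof edge | about 63 |
| Finger position, with the same correction | about 62.5 |
| Divider feet | about 59 |
| Flap lower edge | about 66–69, past the wall, so not possible |

I put the spread down to calibration and to the divider noses looking cut short, and relied on the solid mechanical stop.

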